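# Slide the grease tin round the vice and bed it in its bay

## Robot

A 6-joint arm with a two-finger parallel gripper is mounted at the origin on the work surface. World frame = base frame: x ahead of the robot, y to its left, z up, the work surface at z = 0. Lengths are in mm, angles in degrees, forces in N, time in s.
With the tool pointing down it reaches from about 300 to 850 mm from the base axis. Payload 4.2 kg.
Tool frame: the origin (TCP) lies on the centre line of the jaws, within the pads' length; the fingertips stand 14 mm ahead of it and the grasp point (between the pads) lies 5 mm behind it (env.finger_overhang is the z of the fingertips in the tool frame, in mm); z points along the fingers, y is the line along which they close (so a half turn about z gives the same grasp; the last joint's range is limited). The gripper opens to 91 mm and grips with 3 to 60 N. Pads are 32 mm wide; open, the fingers measure 118 mm over their backs; the gripper's body (76 mm by 178 mm) begins 60 mm behind the grasp point.
Start: joints at [62.452, 18.312, 89.639, -0, 72.044, -1.146], TCP at [255.686, 515.04, 227.976] pointing down, gripper open.
Joint ranges: [-177.97, 177.97], [-48.28, 115.42], [12.27, 149.76], [-77.06, 257.06], [2.81, 150.46], [-146.56, 146.56]. Speed limits (degrees/s): [147.25, 147.25, 180, 180, 180, 180].

## Interface

Orientations are given as [roll, pitch, yaw] about the fixed x, y, z axes, in that order (R = Rz(yaw) Ry(pitch) Rx(roll)).
In Python, from workcell import sensors, viewer, env gives the robot as it stands. The module is installed in compiled form; this text tells all that it offers.
- The arm moves only by the tool step_arm, never from a script. Its argument "plan" is one flat list of numbers, 6 for each row, row after row: the shift along the tool's x, y, z in cm, then the turn, a rotation vector about the tool's x, y, z in rad. In form: [x, y, z, wx, wy, wz, x, y, z, wx, wy, wz, ...]. A call has 1 to 5 rows; each row shifts and turns the commanded pose from where the row before left it, along the tool's axes as they then stand; what a row does not reach is not made up. A row lasts 1/12 s, in which the tool goes at most 41.7 mm and 7.16 degrees, less where a joint would pass 70% of its speed; a pose out of reach is approached as far as the arm can. A call is refused whole if a number of a shift passes 4.17 or a number of a turn 0.125, either way. A call with a gripper value outside its range is refused whole. "hand" is the finger opening in cm, from 0 to 9.12, set as the call begins (left out, the last holds). The fingers move at their own pace and stop on an object; "newtons" is the grip in N (left out, the last holds). Time passes only in rows, so rows that do not move let the fingers close. It gives the time, the measured TCP pose, the force, the opening and the grip force at its end, in the units of the state.
- sensors.state(): the state, without advancing time (a new reading comes with each control period).
- viewer.grab_frame(name): name is "scene" or "top"; returns a dict with "img" (400x640x3 uint8, red, green, blue), "fx", "fy", "cx", "cy" (pixels), "position" and "attitude" of the camera in the world. Camera axes: x right, y down, z forward; pixel columns grow to the right and rows downward; lengths in mm; the calibration is good to about 2 mm. A picture is of the moment at which its call begins. There is no depth.
- env.job_done(): hands the job in; it is judged then, once.
Trained networks look in a picture, given as the dict that the camera call returned (one of the last four; its "shot" number tells which), for a name from the list of things; names that differ only in an ending like _2 or _b are one class to them, and where a whole thing is asked for, a point or a joint stands for the part that bears it (a point fixed in the world has none). Each returns a list of dicts, best first, with "score" (0 to 1); they miss things now and then, are a little off and sometimes report something else, mostly with a low value. They report only what shows in the picture. A call takes as long as a camera call. They do not tell look-alikes from the thing itself.
- viewer.boxes_of(name, picture): "location" ([column, row] in pixels, amid what is visible of it).
- viewer.pinpoint(name, picture): "location" ([column, row] in pixels: a listed point, or the origin of a listed thing).
The state is a dict: "time_s": time; "qpos": joint angles; "qvel": joint speeds; "effort": joint torques, N m; "ee_pos": TCP position; "ee_rot": TCP orientation; "force": force on the tool from outside, world axes, zero at the start; "torque": the same for the moment, N m; "gripper_width": finger opening in mm; "gripper_force": force on a finger pad.
Only numpy, scipy, OpenCV 4.12 (cv2) and the standard library are available. Lean on these libraries where they do the work, as an engineer would, in place of code of your own. Each camera call takes 0.05 s, during which the arm holds its last target. There are 200 camera calls.

## Task

Slide the round grease tin along the bench, without lifting or tipping it, round the bench vice and past the charger and the bit case without anything touching those three, and in between the two rails of its bay. There, press it against the sprung stop with about 14 N, so that the pad gives by 4 or 5 mm (over 20 N is too hard), for a second to bed it, and leave it standing between the rails. Do not disturb the other things on the bench.

Things in the scene. Friction and masses are not known exactly. Their poses are not given: they have to be found in the camera images.
- tin: The loose item: a closed round tin of bare metal with a flat lid, diameter 90 mm, height 40 mm, 0.25 to 0.5 kg, no handle: too wide to grasp, to be pushed on its side wall. It stands on the bench; sliding friction roughly 1 to 6 N. Origin: centre of its underside, z up; its yaw does not matter.
- bay: Dark steel bay fixed to the bench. Its +x is the way the tin is pushed in (mouth at -x, roughly towards the robot). Two rails along x, 33 mm high, 10 mm thick, inner faces at y = +-49.5 mm, from x = -20 to +65 mm; before them flared lead-ins out to x = -52, y = +-78 mm; a low cross bar at x = 100 to 116 mm. Origin: on the bench, on the centre line between the rails.
- stop_mid (a point): Point of the bay at x = 40, z = 18 mm: middle of the range of the stop, a rubber-faced pad 56 mm wide, 5 to 31 mm high, on an aluminium block. Its setting differs each time and is not reported: at rest the pad's face is within 12 mm either way of this point; the tin then touches with its centre 33 to 57 mm before the point. The pad gives 3 N per mm, up to 10 mm, and springs back. Bearing down on the tin adds friction that the pad does not feel.
- vice: Obstacle, fixed: low blue drill-press vice, 60 mm high, from x = -62 (cross handle of its screw) to x = +61 mm, 100 mm wide along its y. Origin: on the bench under its middle.
- charger: Obstacle, fixed: black battery charger, 64 (x) by 115 (y) mm, 55 mm high, with a grey battery on it. Origin: middle of the lower edge of its +x side; the body lies from x = -64 to 0 mm.
- bitcase: Obstacle, fixed: closed green bit case, 64 (x) by 120 (y) mm, 41 mm high. Origin: middle of the lower edge of its +x side; the body lies from x = -64 to 0 mm.
- oilbottle: Bystander: white bottle, diameter 48, height 130 mm, standing. Origin: centre of its underside.
- cassette: Bystander: dark stepped stack of sprockets, diameter 100, height 30 mm. Origin: centre of its underside.
- tape: Bystander: roll of black tape lying flat, diameter 90, height 24 mm. Origin: centre of its underside.
- screwdriver: Bystander: screwdriver lying on the bench, about 200 mm long. Origin: near its middle.
- spanner: Bystander: steel spanner lying on the bench, about 180 mm long. Origin: near its middle.
- hub: Bystander: aluminium wheel hub standing on end, diameter 56, height 106 mm. Origin: centre of its underside.
- mug: Bystander: white mug, diameter 78, height 90 mm. Origin: centre of its underside.
Not all that is in view belongs to the job. What is shaped like the tin but orange is not meant.

How it is judged (in metres and radians):
On the way, in this order (a step that is already met when the one before it is completed fails the run):
1. the tin has been slid into the mouth of the bay, on its centre line (x of tin in the frame of bay above -0.045 m and y of tin in the frame of bay between -0.01 and 0.01 m), for 0.1 s.
2. the tin is pressed against the stop with 4 to 20 N for half a second (contact force between tin and bay between 4 and 20 N and x of tin in the frame of bay above -0.022 m and y of tin in the frame of bay between -0.007 and 0.007 m), for 0.5 s.
At the end, for the whole second after the job is handed in: The tin stands still and upright on the bench between the rails: its centre within 7 mm of the bay's centre line and from 24 mm before to 20 mm beyond the bay's origin (x of tin in the frame of bay between -0.024 and 0.02 m and y of tin in the frame of bay between -0.007 and 0.007 m and height (world z) of tin below 0.004 m and angle between tin's own z axis and vertical below 0.06 rad and linear speed of tin below 0.01 m/s); the robot touches nothing.
It fails at once if the vice, the charger or the bit case is touched by the tin, the robot or anything else (over 0.5 N) (contact force between anything else and vice above 0.5 N or contact force between anything else and charger above 0.5 N or contact force between anything else and bitcase above 0.5 N).
It fails at once if the tin is pushed against the bay with over 24 N (contact force between tin and bay above 24 N).
It fails at once if the tin is lifted by over 8 mm or tipped by over 0.15 rad (height (world z) of tin above 0.008 m or angle between tin's own z axis and vertical above 0.15 rad).
It fails at once if one of the other things on the bench is moved by over 15 mm (distance of any of oilbottle, cassette, tape, screwdriver, spanner, hub, mug from where it was at the start of the episode above 0.015 m).
It also fails if it takes over 72 s, if anything falls off the work surface, if the arm or the gripper's body presses on something with over 40 N, if the wrist force passes 120 N, or if a joint passes its speed limit or range.

## Working session

There is one attempt and no reset: what is moved stays moved. The work goes in short steps, Python scripts to look and compute and a tool call to move; the robot and the scene stay as the last step left them, time stands still between calls to the robot, and variables do not carry over. Pictures are saved under pics/ and viewed, at most 10 in all, crops included, and the job is handed in when it is done.

Besides the shell and the picture viewer there is one more tool, called after "Request:" by a JSON object that holds its "op" and its "data". step_arm: Moves the arm, as the interface text tells. Its arguments: {"type":"object","properties":{"plan":{"type":"array","items":{"type":"number"}},"hand":{"type":"number"},"newtons":{"type":"number"}},"required":["plan"]}

```bash
mkdir -p pics; cat > h.py <<'E'
import numpy as np, cv2
from scipy.spatial.transform import Rotation as R
from workcell import sensors, viewer, env
def cam(p):
    a=np.array(p["attitude"],float)
    return R.from_euler('xyz',a,degrees=True).as_matrix() if a.size==3 else a.reshape(3,3)
def w(p,uv,z=0.):
    d=cam(p)@np.array([(uv[0]-p["cx"])/p["fx"],(uv[1]-p["cy"])/p["fy"],1])
    o=np.array(p["position"],float); return (o+d*(z-o[2])/d[2])[:2]
def px(p,X):
    c=cam(p).T@(np.array(X,float)-np.array(p["position"])); return [p["cx"]+p["fx"]*c[0]/c[2],p["cy"]+p["fy"]*c[1]/c[2]]
def save(p,n,img=None): cv2.imwrite(f"pics/{n}.png",(p["img"] if img is None else img)[:,:,::-1])
E
python3 - <<'E'
from h import *
for c in("top","scene"):
    p=viewer.grab_frame(c); save(p,c+"0"); print(c,p["position"],p["attitude"],p["fx"])
    for n in "tin bay stop_mid vice charger bitcase oilbottle cassette tape screwdriver spanner hub mug".split():
        z=18 if n=="stop_mid" else 0
        print(n,[(round(d["score"],2),np.round(d["location"]).tolist(),np.round(w(p,d["location"],z)).tolist()) for d in viewer.pinpoint(n,p)[:3]])
print(sensors.state())
E
```

```text
top [ 368.9138766   -44.86344248 1339.98194497] [-172.18867881    1.31112481  -90.45177168] 421.60413704628445
tin [(0.83, [415.0, 215.0], [512.0, -307.0]), (0.61, [432.0, 268.0], [344.0, -352.0]), (0.59, [467.0, 196.0], [568.0, -474.0])]
bay [(0.29, [177.0, 196.0], [581.0, 459.0])]
stop_mid [(0.37, [294.0, 135.0], [773.0, 76.0])]
vice [(0.65, [338.0, 183.0], [616.0, -65.0])]
charger [(0.64, [384.0, 261.0], [366.0, -206.0])]
bitcase [(0.72, [261.0, 258.0], [378.0, 184.0])]
oilbottle [(0.74, [292.0, 135.0], [778.0, 84.0])]
cassette [(0.68, [348.0, 145.0], [743.0, -99.0]), (0.44, [182.0, 193.0], [590.0, 444.0])]
tape [(0.86, [402.0, 148.0], [731.0, -273.0])]
screwdriver [(0.6, [190.0, 242.0], [432.0, 411.0])]
spanner [(0.78, [483.0, 262.0], [361.0, -511.0])]
hub [(0.63, [324.0, 139.0], [763.0, -19.0])]
mug []
scene [1328.85436393  337.54580155  946.15869126] [-136.45371127    1.16417551  113.49839348] 436.2164932457891
tin [(0.93, [258.0, 135.0], [340.0, -366.0]), (0.74, [187.0, 172.0], [591.0, -482.0]), (0.63, [245.0, 170.0], [513.0, -316.0])]
bay [(0.96, [404.0, 258.0], [645.0, 244.0
[... 599 characters left out ...]
128.0], [370.0, -541.0])]
{'time_s': 1.4, 'qpos': array([ 6.24532596e+01,  1.83117267e+01,  8.96404218e+01,  2.60808493e-03,
        7.20432591e+01, -1.14573097e+00]), 'qvel': array([-0.05570599,  0.03870912, -0.00083749, -0.04404988,  0.04861588,
        0.06628391]), 'effort': array([-1.88634226e-04, -4.12349331e+01, -2.32228321e+01,  7.27667729e-02,
        3.77890980e-02,  2.44467167e-06]), 'ee_pos': array([255.66301029, 515.04389155, 227.96801253]), 'ee_rot': array([ 1.79995359e+02, -2.38878672e-03,  1.53598187e+02]), 'force': array([ 0.20957945, -0.86619718, -1.17328384]), 'torque': array([-0.0119896 ,  0.00217696,  0.01336169]), 'gripper_force': 0.0, 'gripper_width': 91.3462890801391}
```

```bash
python3 - <<'E'
import cv2
for c in("top0","scene0"):
    i=cv2.imread(f"pics/{c}.png")[90:320,150:520]; cv2.imwrite(f"pics/{c}c.png",cv2.resize(i,(740,460),interpolation=cv2.INTER_CUBIC))
E
```

```text
(no output)
```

View pics/top0c.png

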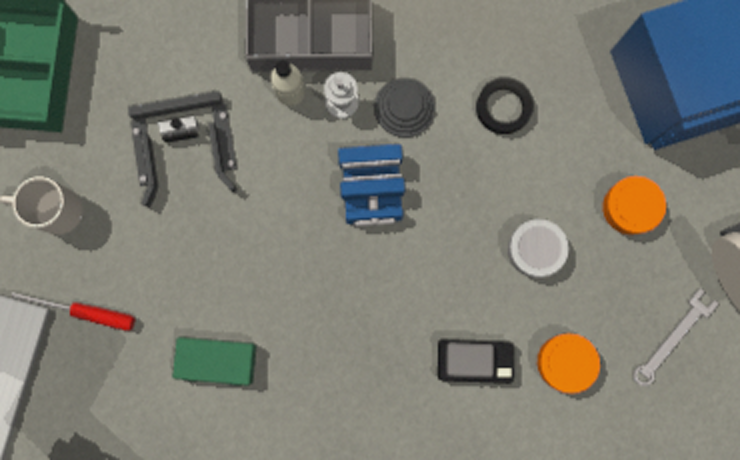

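View pics/scene0c.png

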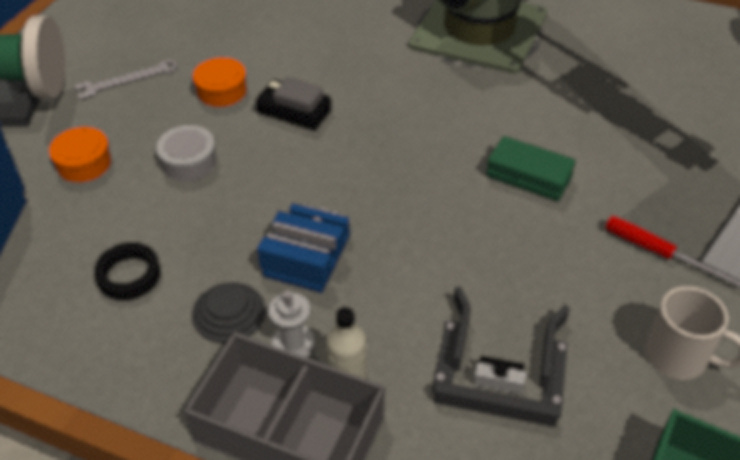

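```bash
cat > ov.py <<'E'
from h import *
P={}
for c in("top","scene"): P[c]=viewer.grab_frame(c)
bx,by,yaw=646,246,7
def B(x,y,z): 
    a=np.radians(yaw); return [bx+x*np.cos(a)-y*np.sin(a),by+x*np.sin(a)+y*np.cos(a),z]
K=6
tiles=[]
for c,p in P.items():
    u0,v0=[int(t) for t in px(p,[650,246,0])]; u0-=33; v0-=40
    im=cv2.resize(p["img"][v0:v0+80,u0:u0+66],None,fx=K,fy=K,interpolation=cv2.INTER_CUBIC)
    def L(pts,col):
        q=[[int((a-u0+.5)*K),int((b-v0+.5)*K)] for a,b in (px(p,t) for t in pts)]
        cv2.polylines(im,[np.array(q)],False,col,1)
    for s in(1,-1):
        L([B(-52,78*s,33),B(-20,49.5*s,33),B(65,49.5*s,33),B(65,59.5*s,33),B(-20,59.5*s,33)],(255,255,0))
    L([B(100,-60,0),B(116,-60,0),B(116,60,0),B(100,60,0)],(0,255,255))
    L([B(40,-28,31),B(40,28,31)],(255,0,0))
    tiles.append(im)
save(None,"bay1",np.hstack(tiles))
# tin lid
for c,p in P.items():
    u,v=[int(t) for t in px(p,[512,-310,40])]
    g=cv2.cvtColor(p["img"],cv2.COLOR_RGB2HSV)
    m=((g[:,:,1]<30)&(g[:,:,2]>135)).astype(np.uint8); M=np.zeros_like(m); M[v-25:v+25,u-25:u+25]=m[v-25:v+25,u-25:u+25]
    cs=max(cv2.findContours(M,0,1)[0],key=cv2.contourArea); e=cv2.fitEllipse(cs)
    print(c,e,w(p,e[0],40),"px->mm",np.linalg.norm(p["position"])/p["fx"])
E
python3 ov.py
```

```text
top ((417.5050964355469, 212.49794006347656), (57.96483612060547, 57.990074157714844), 44.968658447265625) [ 514.01529106 -307.11417866] px->mm 3.2982638431866524
scene ((242.16441345214844, 161.86312866210938), (18.09646987915039, 27.79941177368164), 81.6365966796875) [ 516.98018958 -316.5465396 ] px->mm 3.8188270253510237
```

View pics/bay1.png

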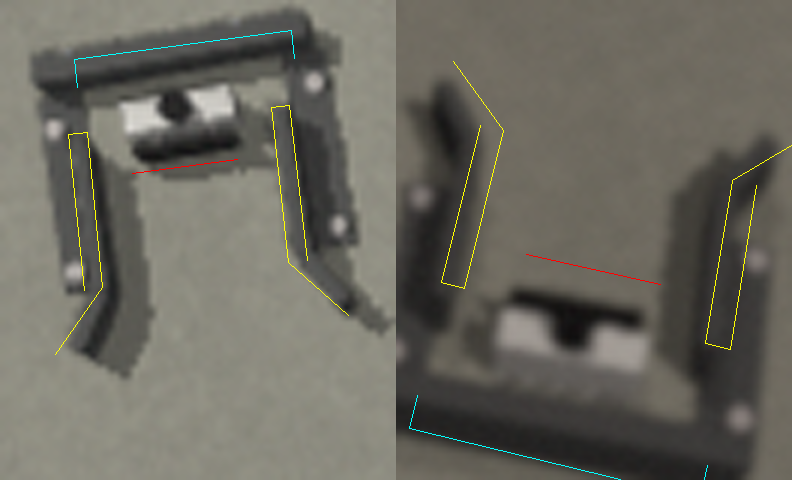

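```bash
cat > ov2.py <<'E'
from h import *
T=viewer.grab_frame("top"); S=viewer.grab_frame("scene"); K=6
def full(p,q,off=0):
    u0,v0=[int(t) for t in px(p,[650,246,0])]; return [(q[0]-off)/K-.5+u0-33,q[1]/K-.5+v0-40]
for p,qs,off in((T,[(54,128),(74,271),(315,82),(339,225),(123,102),(233,90),(134,160),(238,147)],0),(S,[(422,196),(757,260),(400,350),(740,418)],396)):
    for z in(4,8): print([np.round(w(p,full(p,q,off),z),1).tolist() for q in qs])
E
python3 ov2.py
```

```text
[[714.5, 329.1], [635.0, 316.1], [738.2, 186.6], [658.6, 172.6], [728.5, 291.6], [734.4, 231.4], [696.0, 284.8], [702.5, 228.2]]
[[713.4, 327.9], [634.2, 315.0], [737.1, 185.9], [657.7, 172.0], [727.4, 290.6], [733.3, 230.6], [695.1, 283.9], [701.5, 227.4]]
[[658.4, 168.0], [635.0, 311.5], [736.8, 185.3], [713.8, 324.2]]
[[661.2, 168.7], [637.9, 311.6], [739.3, 186.0], [716.4, 324.3]]
```

```bash
sed -i 's/^bx,by,yaw=.*/bx,by,yaw=646,242.3,9.6/; s/"bay1"/"bay2"/' ov.py; python3 ov.py >/dev/null
```

```text
(no output)
```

View pics/bay2.png

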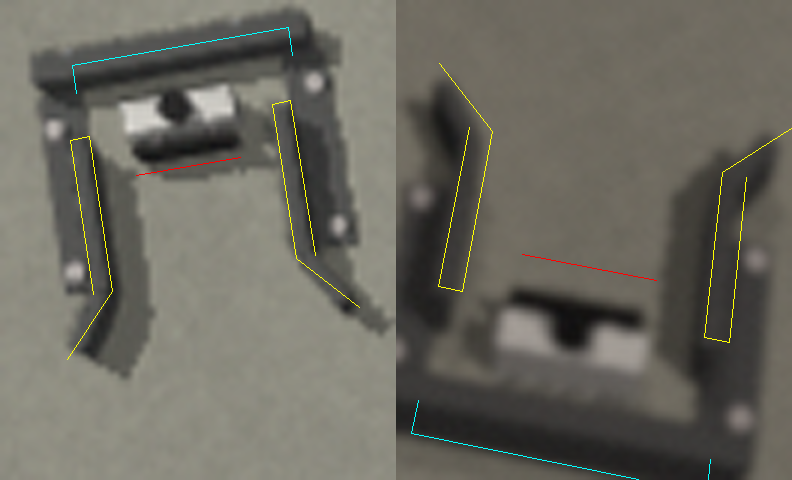

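```bash
cat > plan.py <<'E'
from h import *
C=49.5
def tool(x,y,psi,z): a=np.radians(psi); return np.array([x-C*np.cos(a),y-C*np.sin(a),z,a])
def rows(segs,start=None):
    """segs: (x,y,psi,z,nrows) of the cradle centre; prints rows for step_arm"""
    s=sensors.state(); q=np.array(s["ee_pos"]); print("t",s["time_s"],"tcp",q.round(1),np.round(s["ee_rot"],2),"F",np.round(s["force"],1),s["gripper_width"])
    cur=np.array([*q,np.radians(s["ee_rot"][2])]) if start is None else tool(*start); out=[]
    cc=np.array([cur[0]+C*np.cos(cur[3]),cur[1]+C*np.sin(cur[3]),np.degrees(cur[3]),cur[2]])
    for *g,n in segs:
        for i in range(1,n+1):
            t=tool(*(cc+(np.array(g)-cc)*i/n)); d=t-cur; c,sn=np.cos(cur[3]),np.sin(cur[3])
            r=[round((c*d[0]+sn*d[1])/10,2),round((sn*d[0]-c*d[1])/10,2),round(-d[2]/10,2),0,0,round(-d[3],3)]
            # accumulate the rounded command
            cur=cur+np.array([10*(c*r[0]+sn*r[1]),10*(sn*r[0]-c*r[1]),-10*r[2],-r[5]]); out.append(r)
        cc=np.array(g,float)
    for i in range(0,len(out),5): print(*[",".join(f"{v:g}" for v in r) for r in out[i:i+5]],sep=", ")
    print("end",cur)
E
python3 - <<'E'
from plan import *
a=np.radians(114); o=lambda k:(514-k*np.cos(a),-312-k*np.sin(a))
rows([(*o(25),114,228,25),(*o(25),114,22,6)])
E
```

```text
t 1.7 tcp [255.7 515.  228. ] [180.    0.  153.6] F [0.5 0.5 0.4] 91.26478744199454
-2.67,-2.7,-0,0,0,0.028, -2.74,-2.63,-0,0,0,0.027, -2.81,-2.56,-0,0,0,0.028, -2.87,-2.47,-0,0,0,0.028, -2.94,-2.39,-0,0,0,0.027
-3,-2.31,-0,0,0,0.028, -3.05,-2.23,-0,0,0,0.028, -3.12,-2.14,-0,0,0,0.027, -3.16,-2.06,-0,0,0,0.028, -3.22,-1.97,-0,0,0,0.027
-3.27,-1.88,-0,0,0,0.028, -3.32,-1.78,-0,0,0,0.028, -3.36,-1.7,-0,0,0,0.027, -3.4,-1.6,-0,0,0,0.028, -3.44,-1.5,-0,0,0,0.028
-3.48,-1.41,-0,0,0,0.027, -3.51,-1.32,-0,0,0,0.028, -3.54,-1.21,-0,0,0,0.028, -3.57,-1.12,-0,0,0,0.027, -3.6,-1.02,-0,0,0,0.028
-3.62,-0.92,-0,0,0,0.028, -3.64,-0.81,-0,0,0,0.027, -3.66,-0.72,-0,0,0,0.028, -3.67,-0.62,-0,0,0,0.027, -3.68,-0.51,-0,0,0,0.028
-0,-0,3.43,0,0,0, -0,-0,3.43,0,0,0, -0,-0,3.44,0,0,0, -0,-0,3.43,0,0,0, -0,-0,3.43,0,0,0
-0,-0,3.44,0,0,0
end [ 544.30694055 -380.00499918   21.95714318    1.98979368]
```

Request:
{"op": "step_arm", "data": {"plan": [-2.7,-2.7,0,0,0,0.028,-2.7,-2.6,0,0,0,0.028,-2.8,-2.6,0,0,0,0.028,-2.9,-2.5,0,0,0,0.028,-2.9,-2.4,0,0,0,0.028], "hand": 6.0}}

```text
time_s: 2.12
ee_pos: [314.4, 332.8, 228.0]
ee_rot: [180.0, 0.0, 145.5]
force: [0.8, 0.9, 0.1]
gripper_width: 61.4
gripper_force: 0.0
```

Request:
{"op": "step_arm", "data": {"plan": [-3.0,-2.3,0,0,0,0.028,-3.0,-2.2,0,0,0,0.028,-3.1,-2.1,0,0,0,0.028,-3.2,-2.1,0,0,0,0.028,-3.2,-2.0,0,0,0,0.028]}}

```text
time_s: 2.53
ee_pos: [371.8, 153.3, 228.3]
ee_rot: [179.9, 0.0, 137.5]
force: [0.9, 0.1, -0.1]
gripper_width: 60.3
gripper_force: 0.0
```

Request:
{"op": "step_arm", "data": {"plan": [-3.3,-1.9,0,0,0,0.028,-3.3,-1.8,0,0,0,0.028,-3.4,-1.7,0,0,0,0.028,-3.4,-1.6,0,0,0,0.028,-3.4,-1.5,0,0,0,0.028]}}

```text
time_s: 2.95
ee_pos: [428.6, -26.6, 228.2]
ee_rot: [180.0, 0.0, 129.4]
force: [0.6, -0.2, -0.1]
gripper_width: 60.2
gripper_force: 0.0
```

Request:
{"op": "step_arm", "data": {"plan": [-3.5,-1.4,0,0,0,0.028,-3.5,-1.3,0,0,0,0.028,-3.5,-1.2,0,0,0,0.028,-3.6,-1.1,0,0,0,0.028,-3.6,-1.0,0,0,0,0.028]}}

```text
time_s: 3.37
ee_pos: [485.1, -205.0, 228.1]
ee_rot: [180.0, 0.0, 121.4]
force: [0.7, -0.3, -0.4]
gripper_width: 60.0
gripper_force: 0.0
```

Request:
{"op": "step_arm", "data": {"plan": [-3.6,-0.9,0,0,0,0.028,-3.6,-0.8,0,0,0,0.028,-3.7,-0.7,0,0,0,0.028,-3.7,-0.6,0,0,0,0.028,-3.7,-0.5,0,0,0,0.028]}}

```text
time_s: 3.78
ee_pos: [541.1, -382.7, 227.8]
ee_rot: [180.0, -0.0, 113.4]
force: [0.9, 0.5, -0.1]
gripper_width: 60.0
gripper_force: 0.0
```

Request:
{"op": "step_arm", "data": {"plan": [0,0,4.0,0,0,0,0,0,4.0,0,0,0,0,0,4.0,0,0,0,0,0,4.0,0,0,0,0,0,3.0,0,0,0]}}

```text
time_s: 4.2
ee_pos: [539.5, -380.0, 34.4]
ee_rot: [-179.9, -0.2, 113.5]
force: [-0.6, -0.3, -1.1]
gripper_width: 60.0
gripper_force: 0.0
```

Request:
{"op": "step_arm", "data": {"plan": [0,0,1.6,0,0,0,0,0,0,0,0,0]}}

```text
time_s: 4.37
ee_pos: [538.3, -379.0, 17.1]
ee_rot: [-179.7, -0.5, 113.5]
force: [-0.6, 0.9, 0.0]
gripper_width: 59.7
gripper_force: 0.0
```

```bash
python3 - <<'E'
from h import *
p=viewer.grab_frame("scene"); save(p,"s2",cv2.resize(p["img"][90:270,150:400],(750,540),interpolation=cv2.INTER_CUBIC))
print(px(p,[514,-312,0]),px(p,[514,-312,40]),sensors.state()["ee_pos"])
E
```

```text
[np.float64(245.88463666153245), np.float64(171.01311781299268)] [np.float64(243.92432739716736), np.float64(161.63736774462393)] [ 539.80652008 -380.03632176   19.82671518]
```

View pics/s2.png

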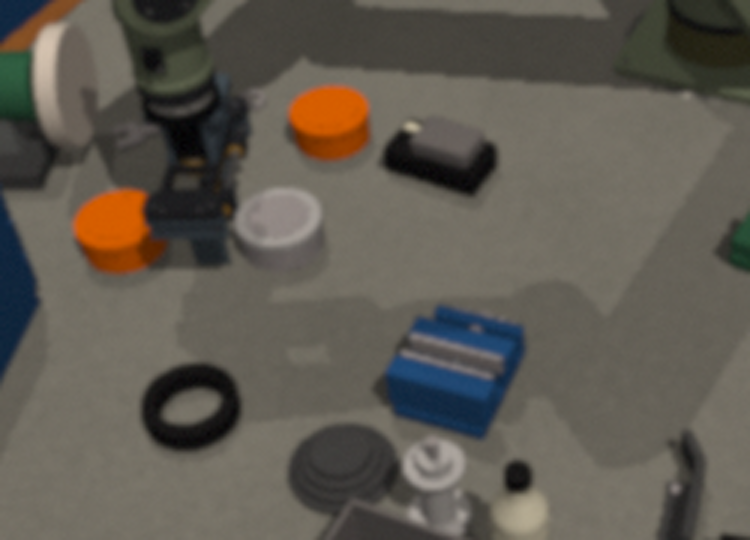

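```bash
python3 - <<'E'
from plan import *
rows([(496,-272,114,21,6),(472,-215,107,21,6),(462,-160,94,21,6),(462,50,88,21,18),(465,95,80,21,4)])
E
```

```text
t 4.4167 tcp [ 539.8 -380.    19.8] [-179.87   -0.23  113.49] F [ 0.1 -0.2  1.1] 59.856445559896414
1.12,0.06,-0.02,0,0,-0.001, 1.11,0.05,-0.02,0,0,-0.002, 1.12,0.06,-0.02,0,0,-0.001, 1.12,0.06,-0.02,0,0,-0.002, 1.12,0.06,-0.02,0,0,-0.001
1.11,0.07,-0.02,0,0,-0.002, 1.03,-0.08,0,0,0,0.02, 1.04,-0.1,0,0,0,0.021, 1.03,-0.13,0,0,0,0.02, 1.03,-0.14,0,0,0,0.021
1.03,-0.16,0,0,0,0.02, 1.03,-0.19,0,0,0,0.02, 0.93,-0.08,0,0,0,0.038, 0.93,-0.11,0,0,0,0.038, 0.93,-0.15,0,0,0,0.038
0.94,-0.18,0,0,0,0.038, 0.93,-0.22,0,0,0,0.037, 0.94,-0.26,0,0,0,0.038, 1.16,0.06,0,0,0,0.006, 1.16,0.04,0,0,0,0.006
1.17,0.04,0,0,0,0.006, 1.16,0.03,0,0,0,0.005, 1.17,0.03,0,0,0,0.006, 1.17,0.02,0,0,0,0.006, 1.16,0.01,0,0,0,0.006
1.17,0.01,0,0,0,0.006, 1.16,-0.01,0,0,0,0.006, 1.17,-0.01,0,0,0,0.005, 1.17,-0.01,0,0,0,0.006, 1.16,-0.02,0,0,0,0.006
1.17,-0.03,0,0,0,0.006, 1.17,-0.04,0,0,0,0.006, 1.16,-0.04,0,0,0,0.005, 1.17,-0.05,0,0,0,0.006, 1.17,-0.05,0,0,0,0.006
1.16,-0.07,0,0,0,0.006, 1.13,-0.13,0,0,0,0.035, 1.13,-0.18,0,0,0,0.035, 1.13,-0.22,0,0,0,0.035, 1.13,-0.25,0,0,0,0.034
end [456.43458725  46.23841447  21.02671518   1.39675676]
```

Request:
{"op": "step_arm", "data": {"plan": [1.1,0.05,-0.1,0,0,-0.002,1.1,0.05,0,0,0,-0.002,1.1,0.05,0,0,0,-0.001,1.1,0.05,0,0,0,-0.002,1.1,0.05,0,0,0,-0.002]}}

```text
time_s: 4.83
ee_pos: [522.0, -329.5, 24.9]
ee_rot: [179.9, 0.3, 114.1]
force: [2.7, -4.0, 2.3]
gripper_width: 59.9
gripper_force: 2.3
```

Request:
{"op": "step_arm", "data": {"plan": [1.1,0.05,0,0,0,0,1.0,-0.1,0,0,0,0.02,1.0,-0.1,0,0,0,0.02,1.0,-0.1,0,0,0,0.02,1.0,-0.15,0,0,0,0.02]}}

```text
time_s: 5.25
ee_pos: [499.2, -284.4, 24.7]
ee_rot: [179.8, 0.3, 109.4]
force: [2.5, -4.9, 5.3]
gripper_width: 60.0
gripper_force: 3.2
```

Request:
{"op": "step_arm", "data": {"plan": [1.0,-0.15,0,0,0,0.02,1.0,-0.2,0,0,0,0.02,0.9,-0.1,0,0,0,0.038,0.9,-0.1,0,0,0,0.038,0.9,-0.15,0,0,0,0.038]}}

```text
time_s: 5.67
ee_pos: [478.6, -241.5, 24.5]
ee_rot: [179.8, 0.2, 100.6]
force: [1.0, -6.1, 5.0]
gripper_width: 60.3
gripper_force: 3.5
```

```bash
python3 - <<'E'
from h import *
s=sensors.state(); a=np.radians(s["ee_rot"][2]); print(s["ee_pos"],s["ee_rot"],s["force"]); print("cradle",s["ee_pos"][:2]+49.5*np.array([np.cos(a),np.sin(a)]))
for c in("scene","top"):
    p=viewer.grab_frame(c); save(p,"t3"+c)
    print(c,[(round(d["score"],2),np.round(w(p,d["location"])).tolist()) for d in viewer.pinpoint("tin",p)[:3]])
    if c=="top":
        u,v=[int(t) for t in px(p,[470,-210,0])]; save(p,"t3c",cv2.resize(p["img"][v-60:v+60,u-80:u+80],(800,600),interpolation=cv2.INTER_CUBIC)); print(u,v)
E
```

```text
[ 478.60817554 -241.48218901   24.51181357] [179.81058694   0.23661898 100.55497463] [ 0.99330329 -6.05956542  5.01953968]
cradle [ 469.54082182 -192.81974871]
scene [(0.73, [573.0, -480.0]), (0.57, [330.0, -365.0])]
top [(0.93, [348.0, -363.0]), (0.65, [473.0, -178.0]), (0.59, [579.0, -468.0])]
384 228
```

View pics/t3c.png

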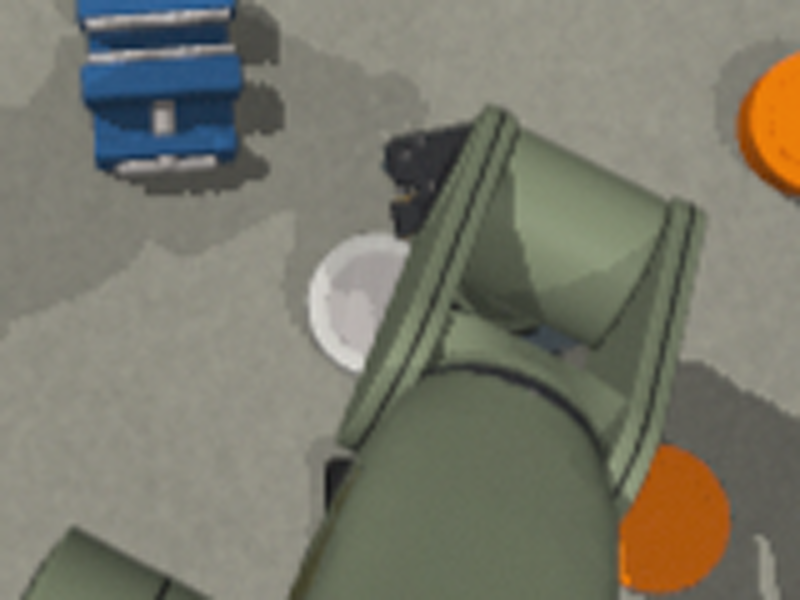

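```bash
python3 - <<'E'
from plan import *
p=viewer.grab_frame("top"); t=w(p,(304+379/5-.5,168+303/5-.5),40); s=sensors.state(); a=np.radians(s["ee_rot"][2])
d=t-s["ee_pos"][:2]; print(t,"ahead",d@[np.cos(a),np.sin(a)],"left",d@[-np.sin(a),np.cos(a)])
import plan; plan.C=54
rows([(465,-140,92,22,5),(462,40,88,22,16),(464,85,82,22,4)])
E
```

```text
[ 466.9347758  -188.24365048] ahead 52.89542807345091 left 0.5305554981359463
t 5.9167 tcp [ 477.2 -240.1   22.9] [-1.7997e+02 -6.0000e-02  1.0064e+02] F [ 0.5 -0.4  0.8] 59.95900140797725
0.94,-0.03,0.02,0,0,0.03, 0.93,-0.06,0.02,0,0,0.03, 0.95,-0.09,0.01,0,0,0.03, 0.94,-0.12,0.02,0,0,0.031, 0.94,-0.15,0.02,0,0,0.03
1.13,-0,0,0,0,0.004, 1.13,-0.01,0,0,0,0.004, 1.12,-0.01,0,0,0,0.005, 1.13,-0.02,0,0,0,0.004, 1.12,-0.02,0,0,0,0.005
1.13,-0.03,0,0,0,0.004, 1.12,-0.03,0,0,0,0.004, 1.13,-0.04,0,0,0,0.005, 1.12,-0.04,0,0,0,0.004, 1.13,-0.05,0,0,0,0.004
1.12,-0.05,0,0,0,0.005, 1.13,-0.06,0,0,0,0.004, 1.12,-0.06,0,0,0,0.004, 1.12,-0.07,0,0,0,0.005, 1.13,-0.07,0,0,0,0.004
1.12,-0.08,0,0,0,0.005, 1.13,-0.13,0,0,0,0.026, 1.13,-0.16,0,0,0,0.026, 1.13,-0.19,0,0,0,0.026, 1.12,-0.22,0,0,0,0.026
end [456.4423904   31.5229131   22.01481646   1.43145541]
```

Request:
{"op": "step_arm", "data": {"plan": [0.9,-0.05,0,0,0,0.03,0.9,-0.05,0,0,0,0.03,0.95,-0.1,0,0,0,0.03,0.95,-0.1,0,0,0,0.03,0.95,-0.15,0,0,0,0.03]}}

```text
time_s: 6.33
ee_pos: [467.1, -195.6, 22.8]
ee_rot: [-180.0, 0.0, 92.0]
force: [-0.1, -3.5, 1.3]
gripper_width: 60.1
gripper_force: 1.8
```

Request:
{"op": "step_arm", "data": {"plan": [1.1,0,0,0,0,0.004,1.1,0,0,0,0,0.004,1.1,0,0,0,0,0.005,1.1,-0.02,0,0,0,0.004,1.1,-0.02,0,0,0,0.005]}}

```text
time_s: 6.75
ee_pos: [465.3, -139.4, 22.8]
ee_rot: [-180.0, -0.0, 90.8]
force: [0.5, -3.3, 0.8]
gripper_width: 59.9
gripper_force: 1.8
```

Request:
{"op": "step_arm", "data": {"plan": [1.1,-0.03,0,0,0,0.004,1.1,-0.03,0,0,0,0.004,1.1,-0.04,0,0,0,0.005,1.1,-0.04,0,0,0,0.004,1.1,-0.05,0,0,0,0.004]}}

```text
time_s: 7.17
ee_pos: [462.9, -84.3, 22.8]
ee_rot: [-179.9, -0.0, 89.6]
force: [0.7, -3.6, 1.1]
gripper_width: 60.2
gripper_force: 1.8
```

Request:
{"op": "step_arm", "data": {"plan": [1.1,-0.05,0,0,0,0.005,1.1,-0.06,0,0,0,0.004,1.1,-0.06,0,0,0,0.004,1.1,-0.07,0,0,0,0.005,1.1,-0.07,0,0,0,0.004]}}

```text
time_s: 7.58
ee_pos: [460.4, -29.4, 22.8]
ee_rot: [-179.9, 0.0, 88.3]
force: [0.7, -4.2, 1.2]
gripper_width: 60.0
gripper_force: 1.9
```

```bash
python3 - <<'E'
from plan import *
import plan; plan.C=52
p=viewer.grab_frame("scene")
print([(round(d["score"],2),np.round(w(p,d["location"])).tolist()) for d in viewer.pinpoint("tin",p)[:3]])
rows([(464,85,84,22,5),(475,130,68,22,5),(493,168,48,22,5),(518,198,28,22,6),(540,215,15,22,4)])
s=sensors.state();a=np.radians(s["ee_rot"][2]);print(s["ee_pos"][:2]+52*np.array([np.cos(a),np.sin(a)]))
E
```

```text
[(0.78, [318.0, -369.0]), (0.75, [479.0, 18.0]), (0.71, [579.0, -484.0])]
t 7.6833 tcp [460.  -28.4  22.6] [-1.7986e+02 -6.0000e-02  8.8380e+01] F [ 0.7  0.4 -0.1] 59.78375578821276
1.23,-0.06,0.01,0,0,0.015, 1.23,-0.08,0.01,0,0,0.016, 1.23,-0.11,0.01,0,0,0.015, 1.23,-0.12,0.02,0,0,0.015, 1.23,-0.13,0.01,0,0,0.015
0.93,-0.17,-0,0,0,0.056, 0.93,-0.22,-0,0,0,0.056, 0.93,-0.26,-0,0,0,0.056, 0.94,-0.32,-0,0,0,0.056, 0.93,-0.38,-0,0,0,0.056
0.85,-0.31,-0,0,0,0.07, 0.85,-0.37,-0,0,0,0.069, 0.86,-0.43,-0,0,0,0.07, 0.84,-0.49,-0,0,0,0.07, 0.83,-0.55,-0,0,0,0.07
0.66,-0.33,-0,0,0,0.058, 0.66,-0.36,-0,0,0,0.058, 0.65,-0.41,-0,0,0,0.058, 0.65,-0.43,-0,0,0,0.058, 0.63,-0.48,-0,0,0,0.059
0.63,-0.51,-0,0,0,0.058, 0.69,-0.42,-0,0,0,0.057, 0.69,-0.45,-0,0,0,0.056, 0.67,-0.48,-0,0,0,0.057, 0.66,-0.53,-0,0,0,0.057
end [4.89728534e+02 2.01519978e+02 2.19762666e+01 2.61543091e-01]
[461.43805098  23.54058005]
```

Request:
{"op": "step_arm", "data": {"plan": [1.2,-0.05,0,0,0,0.015,1.2,-0.1,0,0,0,0.015,1.2,-0.1,0,0,0,0.015,1.2,-0.1,0,0,0,0.015,1.2,-0.15,0,0,0,0.015]}}

```text
time_s: 8.1
ee_pos: [458.8, 30.1, 22.5]
ee_rot: [-179.9, 0.0, 84.0]
force: [0.3, -3.7, 0.7]
gripper_width: 59.9
gripper_force: 1.5
```

Request:
{"op": "step_arm", "data": {"plan": [0.95,-0.15,0,0,0,0.056,0.95,-0.2,0,0,0,0.056,0.95,-0.25,0,0,0,0.056,0.95,-0.3,0,0,0,0.056,0.95,-0.4,0,0,0,0.056]}}

```text
time_s: 8.52
ee_pos: [455.9, 79.1, 22.5]
ee_rot: [-179.8, 0.1, 67.8]
force: [-0.8, -4.2, 1.4]
gripper_width: 59.8
gripper_force: 1.7
```

Request:
{"op": "step_arm", "data": {"plan": [0.85,-0.3,0,0,0,0.07,0.85,-0.35,0,0,0,0.07,0.85,-0.45,0,0,0,0.07,0.85,-0.5,0,0,0,0.07,0.85,-0.55,0,0,0,0.07]}}

```text
time_s: 8.93
ee_pos: [458.1, 126.4, 22.4]
ee_rot: [-179.9, 0.3, 47.7]
force: [-1.5, -4.5, 2.1]
gripper_width: 60.0
gripper_force: 2.3
```

```bash
python3 - <<'E'
from plan import *
s=sensors.state();a=np.radians(s["ee_rot"][2]);t=s["ee_pos"][:2]+52*np.array([np.cos(a),np.sin(a)]);print(s["ee_pos"],s["ee_rot"],s["force"],t)
T=[]
for c in("scene","top"):
    p=viewer.grab_frame(c)
    print(c,[(round(d["score"],2),np.round(w(p,d["location"])).tolist()) for d in viewer.pinpoint("tin",p)[:3]])
    u,v=[int(k) for k in px(p,[560,210,0])]; im=cv2.resize(p["img"][v-50:v+50,u-40:u+40],(400,500),interpolation=cv2.INTER_CUBIC)
    q=[[int((a-u+40+.5)*5),int((b-v+50+.5)*5)] for a,b in (px(p,[t[0]+45*np.cos(k),t[1]+45*np.sin(k),40]) for k in np.linspace(0,6.3,40))]
    cv2.polylines(im,[np.array(q)],False,(255,0,0),1); T.append(im)
save(None,"t4",np.hstack(T))
E
```

```text
[458.06975198 126.43888212  22.40802678] [-179.85172248    0.26492117   47.71624521] [-1.46463043 -4.45420853  2.13270572] [493.05549639 164.9096202 ]
scene [(0.97, [330.0, -363.0]), (0.9, [576.0, -480.0]), (0.58, [498.0, 161.0])]
top [(0.86, [337.0, -367.0]), (0.6, [577.0, -467.0])]
```

View pics/t4.png

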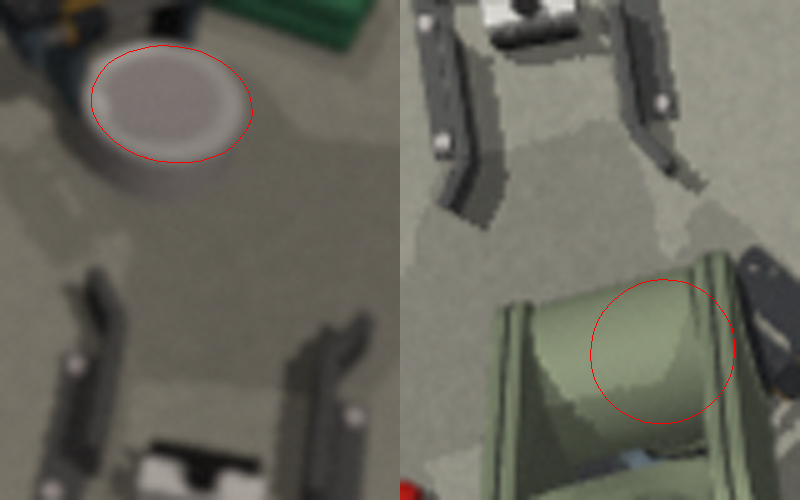

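```bash
python3 - <<'E'
from plan import *
import plan; plan.C=51
rows([(509,193,40,22,4),(526,211,25,22,4),(545,222,12,22,5),(562,227.5,9.6,22,2)])
E
```

```text
t 9.1333 tcp [459.3 127.   22.5] [-1.799e+02  8.000e-02  4.800e+01] F [-1.2  0.4 -0.8] 59.90446085013213
0.78,-0.36,0.01,0,0,0.035, 0.78,-0.39,0.02,0,0,0.035, 0.77,-0.41,0.01,0,0,0.035, 0.76,-0.44,0.01,0,0,0.035, 0.63,-0.4,0,0,0,0.065
0.62,-0.45,0,0,0,0.066, 0.61,-0.48,0,0,0,0.065, 0.6,-0.53,0,0,0,0.065, 0.44,-0.27,0,0,0,0.046, 0.44,-0.29,0,0,0,0.045
0.44,-0.31,0,0,0,0.046, 0.43,-0.33,0,0,0,0.045, 0.43,-0.35,0,0,0,0.045, 0.89,-0.2,0,0,0,0.021, 0.89,-0.21,0,0,0,0.021
end [5.11720075e+02 2.18970683e+02 2.20199692e+01 1.67809693e-01]
```

Request:
{"op": "step_arm", "data": {"plan": [0.8,-0.35,0,0,0,0.035,0.8,-0.4,0,0,0,0.035,0.75,-0.4,0,0,0,0.035,0.75,-0.45,0,0,0,0.035,0.65,-0.4,0,0,0,0.065]}}

```text
time_s: 9.55
ee_pos: [472.3, 166.8, 22.4]
ee_rot: [-179.9, 0.2, 36.1]
force: [-1.6, -1.7, 0.5]
gripper_width: 60.3
gripper_force: 1.5
```

Request:
{"op": "step_arm", "data": {"plan": [0.6,-0.45,0,0,0,0.065,0.6,-0.5,0,0,0,0.065,0.6,-0.5,0,0,0,0.065,0.45,-0.25,0,0,0,0.046,0.45,-0.3,0,0,0,0.045]}}

```text
time_s: 9.97
ee_pos: [485.2, 197.0, 22.3]
ee_rot: [180.0, 0.3, 19.7]
force: [-3.7, -2.1, 1.3]
gripper_width: 59.4
gripper_force: 1.9
```

Request:
{"op": "step_arm", "data": {"plan": [0.45,-0.3,0,0,0,0.046,0.45,-0.35,0,0,0,0.045,0.45,-0.35,0,0,0,0.045,0.9,-0.2,0,0,0,0.02,0.9,-0.2,0,0,0,0.02]}}

```text
time_s: 10.38
ee_pos: [512.1, 218.1, 22.4]
ee_rot: [180.0, 0.3, 9.7]
force: [-1.1, -0.5, -0.8]
gripper_width: 59.9
gripper_force: 1.8
```

```bash
cat > look.py <<'E'
from plan import *
import sys
s=sensors.state();a=np.radians(s["ee_rot"][2]);t=s["ee_pos"][:2]+51*np.array([np.cos(a),np.sin(a)]);print(s["ee_pos"],s["ee_rot"],s["force"],t)
p=viewer.grab_frame("scene")
u,v=[int(k) for k in px(p,[620,240,0])]; K=7; im=cv2.resize(p["img"][v-40:v+40,u-50:u+50],None,fx=K,fy=K,interpolation=cv2.INTER_CUBIC)
def L(pts,col): cv2.polylines(im,[np.array([[int((a-u+50+.5)*K),int((b-v+40+.5)*K)] for a,b in (px(p,x) for x in pts)])],False,col,1)
L([[t[0]+45*np.cos(k),t[1]+45*np.sin(k),40] for k in np.linspace(0,6.3,40)],(255,0,0))
b=np.radians(9.6)
def B(x,y,z): return [647+x*np.cos(b)-y*np.sin(b),241.5+x*np.sin(b)+y*np.cos(b),z]
for q in(1,-1): L([B(-52,78*q,33),B(-20,49.5*q,33),B(65,49.5*q,33)],(255,255,0))
L([B(-150,0,33),B(70,0,33)],(0,255,0))
save(None,sys.argv[1],im)
d=t-[647,241.5]; print("bay xy",d@[np.cos(b),np.sin(b)],d@[-np.sin(b),np.cos(b)])
E
python3 look.py t5
```

```text
[512.10187068 218.06984517  22.41737279] [179.9647176    0.25959351   9.66152649] [-1.09993511 -0.49853483 -0.84536069] [562.37850635 226.62904523]
bay xy -85.9164678802566 -0.5504820302882951
```

View pics/t5.png

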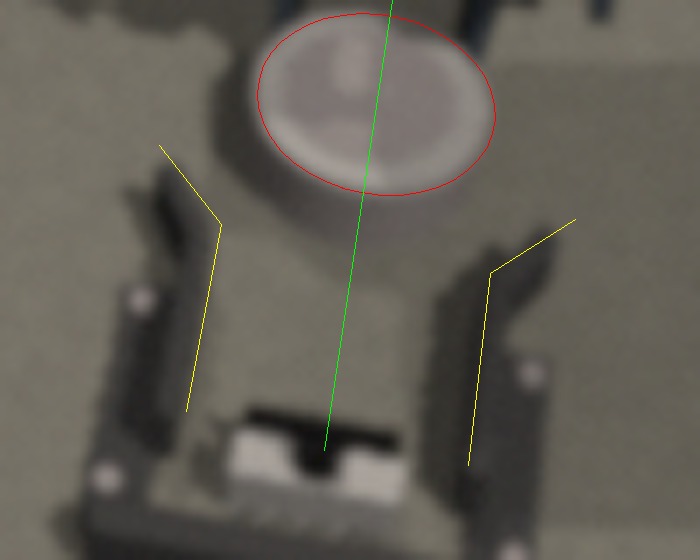

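Request:
{"op": "step_arm", "data": {"plan": [1.0,0,0,0,0,0,1.2,0,0,0,0,0,1.2,0,0,0,0,0,1.0,0,0,0,0,0,0.6,0,0,0,0,0]}}

```text
time_s: 10.85
ee_pos: [564.3, 227.4, 22.7]
ee_rot: [-180.0, -0.0, 9.7]
force: [-1.6, -0.5, -0.8]
gripper_width: 60.0
gripper_force: 2.0
```

Request:
{"op": "step_arm", "data": {"plan": [0.4,0,0,0,0,0,0.4,0,0,0,0,0,0.4,0,0,0,0,0,0.3,0,0,0,0,0,0.3,0,0,0,0,0]}}

```text
time_s: 11.27
ee_pos: [581.0, 230.5, 22.8]
ee_rot: [-180.0, -0.0, 9.7]
force: [-2.1, -0.2, -2.5]
gripper_width: 60.4
gripper_force: 1.7
```

Request:
{"op": "step_arm", "data": {"plan": [0.2,0,0,0,0,0,0.2,0,0,0,0,0,0.2,0,0,0,0,0,0.2,0,0,0,0,0]}}

```text
time_s: 11.6
ee_pos: [588.8, 231.8, 22.9]
ee_rot: [-180.0, 0.0, 9.7]
force: [-1.3, -0.6, -1.7]
gripper_width: 59.9
gripper_force: 1.4
```

```bash
python3 look.py t6
```

```text
[588.75658787 231.81762735  22.89682636] [-1.79998257e+02  4.32470563e-03  9.67578810e+00] [-1.33552324 -0.63347581 -1.68776372] [639.03109149 240.38934161]
bay xy -8.042535318175768 0.23386011118009248
```

View pics/t6.png

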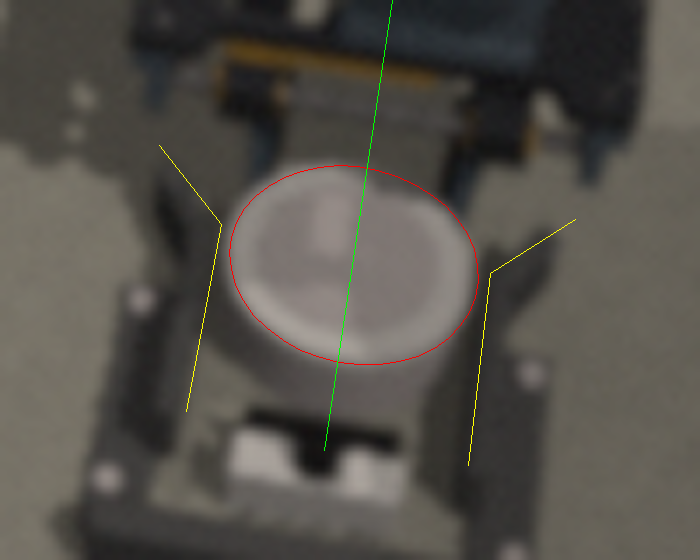

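Request:
{"op": "step_arm", "data": {"plan": [0.2,0,0,0,0,0,0.2,0,0,0,0,0,0.2,0,0,0,0,0]}}

```text
time_s: 11.9
ee_pos: [594.7, 232.9, 23.0]
ee_rot: [-180.0, -0.0, 9.7]
force: [-2.3, -0.3, -1.3]
gripper_width: 59.9
gripper_force: 1.2
```

Request:
{"op": "step_arm", "data": {"plan": [0.15,0,0,0,0,0,0.15,0,0,0,0,0]}}

```text
time_s: 12.07
ee_pos: [597.7, 233.3, 23.0]
ee_rot: [-180.0, 0.0, 9.7]
force: [-2.0, -0.4, -1.2]
gripper_width: 59.8
gripper_force: 1.3
```

Request:
{"op": "step_arm", "data": {"plan": [0.15,0,0,0,0,0,0.15,0,0,0,0,0]}}

```text
time_s: 12.23
ee_pos: [600.6, 233.8, 23.0]
ee_rot: [-180.0, 0.0, 9.7]
force: [-2.8, -0.5, -1.3]
gripper_width: 59.8
gripper_force: 1.3
```

Request:
{"op": "step_arm", "data": {"plan": [0.1,0,0,0,0,0,0.1,0,0,0,0,0]}}

```text
time_s: 12.4
ee_pos: [602.5, 234.1, 23.0]
ee_rot: [-180.0, 0.0, 9.7]
force: [-1.9, -0.3, 0.3]
gripper_width: 59.8
gripper_force: 1.4
```

Request:
{"op": "step_arm", "data": {"plan": [0.1,0,0,0,0,0,0.1,0,0,0,0,0]}}

```text
time_s: 12.57
ee_pos: [604.5, 234.5, 23.0]
ee_rot: [-180.0, 0.0, 9.7]
force: [-3.0, -1.1, -1.5]
gripper_width: 60.1
gripper_force: 1.4
```

Request:
{"op": "step_arm", "data": {"plan": [0.1,0,0,0,0,0]}}

```text
time_s: 12.65
ee_pos: [605.5, 234.6, 23.0]
ee_rot: [-180.0, -0.0, 9.7]
force: [-3.0, -0.5, 0.4]
gripper_width: 59.8
gripper_force: 1.4
```

Request:
{"op": "step_arm", "data": {"plan": [0.1,0,0,0,0,0,0.1,0,0,0,0,0]}}

```text
time_s: 12.82
ee_pos: [607.1, 234.9, 22.9]
ee_rot: [-180.0, 0.1, 9.7]
force: [-4.0, -0.7, 0.3]
gripper_width: 60.2
gripper_force: 2.1
```

Request:
{"op": "step_arm", "data": {"plan": [0.1,0,0,0,0,0]}}

```text
time_s: 12.9
ee_pos: [607.5, 235.0, 22.9]
ee_rot: [180.0, 0.1, 9.7]
force: [-6.3, -1.2, 2.2]
gripper_width: 59.9
gripper_force: 2.7
```

Request:
{"op": "step_arm", "data": {"plan": [0.1,0,0,0,0,0]}}

```text
time_s: 12.98
ee_pos: [607.9, 235.1, 22.9]
ee_rot: [180.0, 0.2, 9.7]
force: [-8.0, -0.6, 3.4]
gripper_width: 60.0
gripper_force: 3.2
```

Request:
{"op": "step_arm", "data": {"plan": [0.1,0,0,0,0,0,0.1,0,0,0,0,0]}}

```text
time_s: 13.15
ee_pos: [608.6, 235.1, 22.9]
ee_rot: [180.0, 0.4, 9.7]
force: [-9.9, -0.6, 5.3]
gripper_width: 60.0
gripper_force: 4.5
```

Request:
{"op": "step_arm", "data": {"plan": [0.1,0,0,0,0,0,0,0,0,0,0,0]}}

```text
time_s: 13.32
ee_pos: [608.9, 235.2, 22.8]
ee_rot: [180.0, 0.5, 9.7]
force: [-10.8, -2.4, 5.8]
gripper_width: 59.9
gripper_force: 4.8
```

Request:
{"op": "step_arm", "data": {"plan": [0.1,0,0,0,0,0,0.1,0,0,0,0,0]}}

```text
time_s: 13.48
ee_pos: [609.6, 235.3, 22.8]
ee_rot: [180.0, 0.6, 9.7]
force: [-14.2, -2.2, 7.5]
gripper_width: 60.2
gripper_force: 6.6
```

Request:
{"op": "step_arm", "data": {"plan": [0.1,0,0,0,0,0,0.1,0,0,0,0,0]}}

```text
time_s: 13.65
ee_pos: [610.3, 235.4, 22.7]
ee_rot: [179.9, 0.8, 9.7]
force: [-16.5, -2.1, 11.2]
gripper_width: 60.1
gripper_force: 7.9
```

Request:
{"op": "step_arm", "data": {"plan": [0.1,0,0,0,0,0,0,0,0,0,0,0,0,0,0,0,0,0,0,0,0,0,0,0,0,0,0,0,0,0]}}

```text
time_s: 14.07
ee_pos: [610.7, 235.5, 22.8]
ee_rot: [179.9, 0.8, 9.7]
force: [-17.5, -2.3, 9.5]
gripper_width: 60.1
gripper_force: 8.1
```

Request:
{"op": "step_arm", "data": {"plan": [0,0,0,0,0,0,0,0,0,0,0,0,0,0,0,0,0,0,0,0,0,0,0,0,0,0,0,0,0,0]}}

```text
time_s: 14.48
ee_pos: [610.7, 235.5, 22.8]
ee_rot: [179.9, 0.8, 9.7]
force: [-16.8, -2.2, 9.0]
gripper_width: 60.1
gripper_force: 8.1
```

Request:
{"op": "step_arm", "data": {"plan": [0,0,0,0,0,0,0,0,0,0,0,0,0,0,0,0,0,0,0,0,0,0,0,0,0,0,0,0,0,0]}}

```text
time_s: 14.9
ee_pos: [610.7, 235.5, 22.8]
ee_rot: [179.9, 0.8, 9.7]
force: [-16.5, -2.0, 10.1]
gripper_width: 60.3
gripper_force: 8.1
```

Request:
{"op": "step_arm", "data": {"plan": [0,0,0,0,0,0,0,0,0,0,0,0,0,0,0,0,0,0,0,0,0,0,0,0,0,0,0,0,0,0]}}

```text
time_s: 15.32
ee_pos: [610.7, 235.5, 22.8]
ee_rot: [179.9, 0.8, 9.7]
force: [-17.0, -2.2, 9.7]
gripper_width: 60.2
gripper_force: 8.1
```

Request:
{"op": "step_arm", "data": {"plan": [-0.2,0,0,0,0,0,-0.2,0,0,0,0,0,-0.2,0,0,0,0,0,-0.2,0,0,0,0,0,-0.2,0,0,0,0,0]}}

```text
time_s: 15.73
ee_pos: [607.5, 235.0, 22.9]
ee_rot: [-180.0, -0.0, 9.7]
force: [-1.5, -0.5, -2.8]
gripper_width: 60.3
gripper_force: 1.7
```

Request:
{"op": "step_arm", "data": {"plan": [-0.2,0,0,0,0,0,-0.5,0,0,0,0,0,-1.0,0,0,0,0,0,-2.0,0,0,0,0,0,-2.0,0,0,0,0,0]}}

```text
time_s: 16.15
ee_pos: [552.1, 225.7, 23.4]
ee_rot: [-180.0, -0.2, 9.6]
force: [-0.3, 0.4, -0.6]
gripper_width: 60.0
gripper_force: 0.0
```

Request:
{"op": "step_arm", "data": {"plan": [0,0,-3.0,0,0,0,0,0,-4.0,0,0,0,-2.0,0,-3.0,0,0,0,-4.0,0,-3.0,0,0,0,-3.0,0,0,0,0,0]}}

```text
time_s: 16.57
ee_pos: [472.2, 212.8, 153.6]
ee_rot: [-179.8, -0.8, 9.6]
force: [-0.1, -0.3, -0.1]
gripper_width: 60.2
gripper_force: 0.0
```

Request:
{"op": "step_arm", "data": {"plan": [-4.0,0,0,0,0,0,-4.0,0,0,0,0,0,-2.0,0,0,0,0,0,0,0,0,0,0,0,0,0,0,0,0,0]}}

```text
time_s: 16.98
ee_pos: [370.9, 195.0, 148.9]
ee_rot: [-179.9, -0.2, 9.7]
force: [0.8, -0.2, -0.7]
gripper_width: 60.2
gripper_force: 0.0
```

```bash
sed -i 's/^d=t-/t=t*0+0;d=t-/; s/^s=sensors.state.*/s=sensors.state(); print(s["force"]); t=np.array([657.,241.5])/' look.py; python3 look.py t7
```

```text
[ 0.81909945 -0.16804893 -0.67374898]
bay xy -678.2140883165554 -130.2186638272088
```

View pics/t7.png

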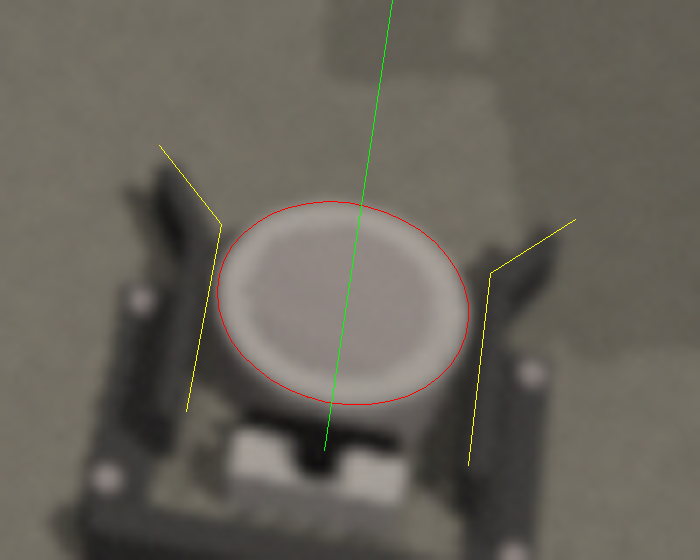

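The tin, with its lid centred at about (343,302), stands between the rails with its front at the pad, and the arm is clear of it.

```bash
python3 -c "
from workcell import env
print(env.job_done())"
```

```text
the job is handed in; nothing more can be done
None
```

The tin was slid round the vice into the bay, pressed against the stop at about 12–13 N by estimate (pad giving about 4 mm) for 1.6 s, left standing between the rails, and handed in; the judge's verdict was not shown.

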